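# Roll the steamer pole section into the V-cradle

### The job

Roll the loose aluminium pole section over the blue mat by pushing its side with the fingers, up the low ramp and into the groove of the orange V-cradle, so that it lies still in the bottom of the groove and sticks out about equally at both ends. Only push and roll it: do not grasp, lift or carry it, and let it turn over as it goes. Leave the meter, the screwdriver and the jar alone, and finish clear of everything.

Things in the scene. Friction and masses are not known exactly. Their poses are not given: they have to be found in the camera images.
- pole: Loose smooth, slippery aluminium cylinder, 40 mm in diameter, 180 mm long, pale blue ends, thin pale blue stripe along it, 0.2 to 0.4 kg; rolls freely. Origin at its centre, 20 mm above the mat at the start. x runs along the cylinder; y and z turn as it rolls. It starts on the mat to the left or right (+y or -y) of the cradle, 200 to 280 mm off, within about 9 degrees of parallel to the groove.
- cradle: Fixed V-cradle, 120 mm along its x, 126 mm along y. Origin on the mat under its centre. Orange V-groove along x: bottom at y = 0, 2 mm up; crests at y = +-15 mm, 12 mm up; from there dark ramps fall to mat level at y = +-63 mm. The pole can roll in from either side; its axis is 32 mm up on a crest, 26 mm up when seated. Pushed in fast it rolls out again.
- meter: Bystander: black test meter with a pale dial, 84 x 120 mm and 45 mm high, loose. Origin under its centre. Leave alone.
- driver: Bystander: screwdriver with purple handle, 170 mm long, lying on the mat, its handle 26 mm thick. Origin under its middle, x along it. Leave alone.
- jar: Bystander: small glass jar with orange cap, 52 mm in diameter, 70 mm high. Origin under its centre. Leave alone.
Things that resemble listed ones, but are neither listed nor needed, are in the scene too. There is more than one size of the pole; the job needs the middle-sized.

How it is judged:
By the outcome, as a careful person would: the job done as asked, in the order asked, and still so for the second after the job is handed in, with the robot touching nothing.
It also fails if it takes over 48 s, if anything falls off the work surface, if the arm or the gripper's body presses on something with over 40 N, if the wrist force passes 120 N, or if a joint passes its speed limit or range.

### The arm

A 7-joint arm with a two-finger parallel gripper is mounted at the origin on the work surface. World frame = base frame: x ahead of the robot, y to its left, z up, the work surface at z = 0. Lengths are in m, angles in rad, forces in N, time in s.
With the tool pointing down it reaches from about 0.425 to 0.925 m from the base axis. Payload 6.8 kg.
Tool frame: the origin (TCP) lies on the front face of the gripper's body, between the roots of the fingers; the fingertips stand 73 mm ahead of it and the grasp point (between the pads) lies 54 mm ahead of it; z points along the fingers, x is the direction in which the jaws open and shut, and the axes are right-handed (so a half turn about z gives the same grasp; the last joint's range is limited). The gripper opens to 85 mm and grips with 20 to 120 N. Pads are 22 mm wide; open, the fingers measure 114 mm over their backs; the gripper's body (76 mm by 85 mm) begins 54 mm behind the grasp point. The pads swing forward as they close: fully open they stand 13 mm farther back than shut.
Start: joints at [-1.382, 0.477, 0.022, 1.555, -0.011, 1.109, -0.083], TCP at [0.197, 0.646, 0.304] pointing down, gripper open.
Joint ranges: [-2.96, 2.96], [-0.34, 2.1], [-1.41, 1.46], [0.24, 2.44], [-1.37, 4.51], [0.17, 1.92], [-2.96, 2.96]. Speed limits (rad/s): [2.39, 2.39, 3.14, 3.14, 3.14, 3.14, 3.14].

### API

Orientations are given as a unit quaternion [w, x, y, z].
In Python, from station import get_obs, read_camera, hand_in gives the robot as it stands. The module is installed in compiled form; this text tells all that it offers.
- The arm moves only by the shell command python3 -m creep 'ROWS' [FORCE]. ROWS is JSON, a list that holds one entry, the list of rows, each a list of 7 numbers: the turn, a rotation vector about the tool's x, y, z in rad, then the shift along the tool's x, y, z in m, then the finger opening in m, from 0 to 0.0854. A call has 1 to 20 rows; each row shifts and turns the pose as measured when the row begins, along the tool's axes as they then stand; what a row does not reach is not made up. A row lasts 1/12 s, in which the tool goes at most 41.7 mm and 7.16 degrees, less where a joint would pass 70% of its speed; a pose out of reach is approached as far as the arm can. A call is refused whole if a number of a shift passes 0.0417 or a number of a turn 0.125, either way. A call with a gripper value outside its range is refused whole. The fingers move at their own pace and stop on an object; FORCE is the grip in N (left out, the last holds). Time passes only in rows, so rows that do not move let the fingers close. It gives the time, the measured TCP pose, the force and the opening at its end, in the units of the state.
- get_obs(): the state, without advancing time (a new reading comes with each control period).
- read_camera(name): name is "side" or "top" or "wrist"; returns a dict with "color" (400x640x3 uint8, red, green, blue), "range_z" (400x640 float32, m along the optical axis (not along the pixel's ray), 0 where there is no reading), "fovy" (degrees; the focal length in pixels is half the picture's height over the tangent of half this angle, whatever the lens; pixels are square), "cx", "cy" (the principal point, pixels), "rvec" (rotation vector, rad) and "tvec" (3), from world to camera coordinates, as OpenCV has them. Camera axes: x right, y down, z forward; pixel columns grow to the right and rows downward; lengths in m; the calibration is good to about 2 mm. A picture is of the moment at which its call begins.
- hand_in(): hands the job in, once; it reports no verdict.
The state is a dict: "t": time; "q": joint angles; "joint_vel": joint speeds; "joint_torque": joint torques, N m; "eef_pos": TCP position; "tool_rot": TCP orientation; "contact_force": force on the tool from outside, world axes, zero at the start; "torque": the same for the moment, N m; "gripper_width": opening from 0.0 (shut) to 1.0 (fully open).
Only numpy, scipy, OpenCV 4.12 (cv2) and the standard library are available. Lean on these libraries where they do the work, as an engineer would, in place of code of your own. Each camera call takes 0.05 s, during which the arm holds its last target.

## Working session

There is one attempt and no reset: what is moved stays moved. The work goes in short steps, Python scripts to look and compute and a shell command to move; the robot and the scene stay as the last step left them, time stands still between calls to the robot, and variables do not carry over. Pictures are saved under pics/ and viewed, and the job is handed in when it is done.

```bash
mkdir -p pics; cat > h.py <<'E'
import numpy as np, cv2
from station import get_obs, read_camera
def save(name, cam):
    d=read_camera(cam); cv2.imwrite(f'pics/{name}.png', d['color'][:,:,::-1]); np.savez(f'{name}.npz', **d); return d
def cal(d):
    R,_=cv2.Rodrigues(np.array(d['rvec'],float)); t=np.array(d['tvec'],float)
    f=200/np.tan(np.radians(float(d['fovy']))/2); return R,t,f
def plane(d,u,v,z):
    R,t,f=cal(d); r=R.T@np.array([(u-d['cx'])/f,(v-d['cy'])/f,1]); c=-R.T@t
    return c+r*(z-c[2])/r[2]
def cloud(d):
    R,t,f=cal(d); z=d['range_z']; v,u=np.indices(z.shape)
    p=np.stack([(u-d['cx'])/f*z,(v-d['cy'])/f*z,z],-1)
    return (p-t)@R
E
python3 - <<'E'
from h import *
for c in ('top','side'):
    d=save(c+'0',c); R,t,f=cal(d); print(c,f,-R.T@t,d['cx'],d['cy'],R[2])
o=get_obs(); print(o)
E
```

```text
top 471.7304258320613 [0.51407645 0.07551925 1.13160604] 324.2001257018961 204.31344479661666 [ 0.07650202 -0.01835709 -0.99690043]
side 485.5073631199452 [ 0.23680576 -0.69776176  0.99670332] 315.28240154583875 190.22023950928505 [ 0.2819544   0.61019481 -0.74038099]
{'t': 0.1, 'q': array([-1.38210202,  0.47768068,  0.02236391,  1.55631722, -0.01147239,
        1.10930803, -0.083102  ]), 'joint_vel': array([ 0.00112104, -0.00153409,  0.00046526, -0.00452801, -0.00039285,
       -0.00075485,  0.00036637]), 'joint_torque': array([ 4.78173999e-03, -5.97754884e+01,  1.61443446e+00, -2.81951666e+01,
        1.29474193e-02,  4.99312286e-03,  4.36838326e-07]), 'eef_pos': array([0.1973097 , 0.64509901, 0.30306285]), 'tool_rot': array([ 5.28709050e-04,  8.03879365e-01,  5.94791844e-01, -5.90280933e-04]), 'contact_force': array([0.02881658, 0.62253318, 0.10794067]), 'torque': array([-0.01217023, -0.03884308,  0.00934941]), 'gripper_width': 0.9980128658260745}
```

View pics/top0.png

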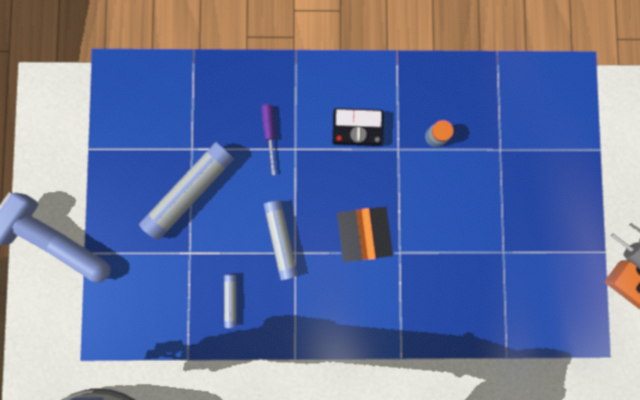

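View pics/side0.png

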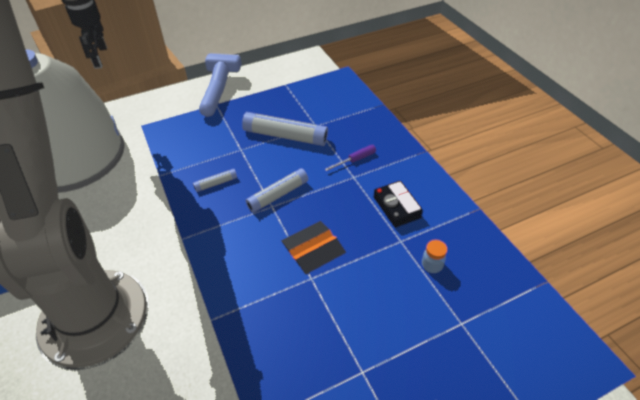

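Top view: the middle pole lies at about (281,240), the cradle at (365,234). The big decoy is at (186,190), the small one at (231,300). The driver is at (270,140), the meter at (358,127), the jar at (440,132). The pole is on the cradle's +y side.

```bash
cat > meas.py <<'E'
from h import *
import sys
def rect(pts): 
    r=cv2.minAreaRect((pts*1000).astype(np.float32)); return r
def pole(d,box,zc=0.02):
    u0,v0,u1,v1=box
    c=d['color'].astype(int); m=np.zeros(c.shape[:2],np.uint8)
    m[v0:v1,u0:u1]=(c[v0:v1,u0:u1,0]>95)
    # drop thin grid lines
    m=cv2.morphologyEx(m,cv2.MORPH_OPEN,np.ones((5,5),np.uint8))
    n,l,s,_=cv2.connectedComponentsWithStats(m); k=1+np.argmax(s[1:,4]); 
    v,u=np.nonzero(l==k); P=np.array([plane(d,a,b,zc)[:2] for a,b in zip(u,v)])
    return P,(l==k)
E
python3 - <<'E'
from meas import *
d=dict(np.load('top0.npz')); 
P,m=pole(d,(255,192,310,290)); print('pole',cv2.minAreaRect((P*1000).astype(np.float32)))
C=cloud(d); q=C[m]; print('depth', np.median(q,0), np.percentile(q[:,2],[5,50,95]))
c=d['color'].astype(int)
hsv=cv2.cvtColor(d['color'],cv2.COLOR_RGB2HSV)
mo=np.zeros((400,640),bool); mo[200:270,330:400]=((hsv[...,0]<20)&(hsv[...,1]>150)&(hsv[...,2]>80))[200:270,330:400]
v,u=np.nonzero(mo);P=np.array([plane(d,a,b,.008)[:2] for a,b in zip(u,v)]);print('groove',cv2.minAreaRect((P*1000).astype(np.float32)),P.mean(0),C[mo].mean(0))
mb=np.zeros((400,640),np.uint8); mb[195:275,325:405]=(c[...,2]<c[...,0]+45)[195:275,325:405]
mb=cv2.morphologyEx(mb,cv2.MORPH_OPEN,np.ones((5,5),np.uint8))
v,u=np.nonzero(mb);P=np.array([plane(d,a,b,.005)[:2] for a,b in zip(u,v)]);print('cradle',cv2.minAreaRect((P*1000).astype(np.float32)),P.mean(0))
for n,b in dict(driver=(258,98,285,180),meter=(325,100,390,150),jar=(420,115,460,150),big=(135,138,240,242),small=(220,268,242,332)).items():
    u0,v0,u1,v1=b; X=C[v0:v1,u0:u1].reshape(-1,3); X=X[X[:,2]>0.009]; print(n,X.min(0).round(3),X.max(0).round(3))
vis=d['color'].copy(); vis[m]=[255,0,0]; vis[mb>0]=[0,255,0]; vis[mo]=[255,255,0]
cv2.imwrite('pics/m0.png',cv2.resize(vis[180:300,220:420,::-1],None,fx=4,fy=4))
E
```

```text
pole ((516.6367797851562, 162.0694580078125), (187.0088653564453, 41.49412536621094), 13.938307762145996)
depth [0.51537179 0.1597817  0.03745035] [0.00141185 0.03745035 0.04255116]
groove ((530.5609741210938, -44.135929107666016), (115.24755096435547, 30.814685821533203), 7.226921558380127) [ 0.53061412 -0.0441428 ] [ 0.5305683  -0.04381997  0.01081371]
cradle ((529.8799438476562, -41.298545837402344), (124.0228042602539, 117.64720916748047), 6.71543025970459) [ 0.52989791 -0.04110292]
driver [0.514 0.076 0.01 ] [0.84  0.205 1.132]
meter [ 0.514 -0.085  0.009] [0.829 0.076 1.132]
jar [ 0.514 -0.239  0.009] [0.788 0.076 1.132]
big [0.514 0.076 0.021] [0.741 0.478 1.132]
small [0.315 0.076 0.009] [0.514 0.286 1.132]
```

View pics/m0.png

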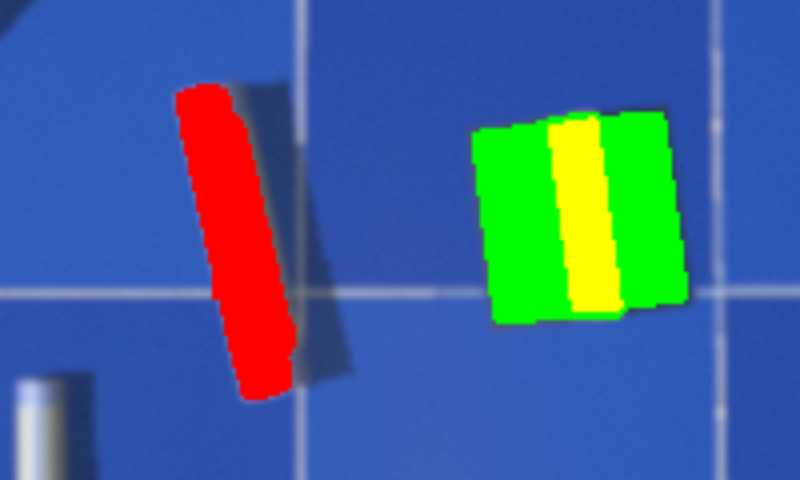

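Pole is about 14° in world and the groove about 7°, so it is 206 mm out and roughly 12 mm too far along +x'. Pushed along straight, it would drift further that way. I'll first pivot it a little with the open fingers on opposite sides, without gripping, then roll it. First move goes above the pole.

```bash
python3 -m creep '[[[0,0,0,-0.0245,0.0298,0.008,0.0854],[0,0,0,-0.0245,0.0298,0.008,0.0854],[0,0,0,-0.0245,0.0298,0.008,0.0854],[0,0,0,-0.0245,0.0298,0.008,0.0854],[0,0,0,-0.0245,0.0298,0.008,0.0854],[0,0,0,-0.0245,0.0298,0.008,0.0854],[0,0,0,-0.0245,0.0298,0.008,0.0854],[0,0,0,-0.0245,0.0298,0.008,0.0854],[0,0,0,-0.0245,0.0298,0.008,0.0854],[0,0,0,-0.0245,0.0298,0.008,0.0854],[0,0,0,-0.0245,0.0298,0.008,0.0854],[0,0,0,-0.0245,0.0298,0.008,0.0854],[0,0,0,-0.0245,0.0298,0.008,0.0854],[0,0,0,-0.0245,0.0298,0.008,0.0854]]]'
python3 - <<'E'
from h import *
o=get_obs(); print(o['t'],o['eef_pos'],o['tool_rot'],o['q'])
E
```

```text
t: 1.27
eef_pos: [0.5002, 0.1856, 0.1811]
tool_rot: [-0.003, 0.797, 0.603, -0.002]
contact_force: [1.8, 0.6, -0.8]
gripper_width: 1.0
1.2667 [0.50021184 0.18558418 0.18112637] [-0.00285397  0.79748704  0.60332489 -0.00231223] [-0.58912696  0.40703782  0.14787914  2.00658916 -0.09363268  0.73977735
  0.91175624]
```

```bash
python3 -m creep '[[[0,0,0,-0.009,0.011,0.025,0.0854],[0,0,0,-0.009,0.011,0.02,0.0854],[0,0,0,0,0,0.005,0.0854],[0,0,0,0,0,0,0.0854]]]'
python3 - <<'E'
from meas import *
o=get_obs(); print(o['t'],o['eef_pos'],o['tool_rot'])
d=save('wr1','wrist'); s=save('side1','side'); 
C=cloud(s); p=o['eef_pos']
X=C.reshape(-1,3); m=(np.linalg.norm(X[:,:2]-p[:2],axis=1)<.08)&(X[:,2]>.045)&(X[:,2]<.3)
print(np.sort(X[m][:,2])[:30].round(3))
Y=X[m&(X[:,2]<p[2]-.02)]; print(len(Y),(Y-p)[np.argsort(Y[:,2])][:12].round(3))
W=cloud(d).reshape(-1,3); m=(np.linalg.norm(W[:,:2]-p[:2],axis=1)<.08)&(W[:,2]>.045)&(W[:,2]<p[2]);print((W[m]-p)[np.argsort(W[m][:,2])][:8].round(3))
E
```

```text
t: 1.6
eef_pos: [0.5213, 0.1493, 0.1279]
tool_rot: [-0.0, 0.802, 0.597, -0.003]
contact_force: [-0.3, 0.4, 0.0]
gripper_width: 0.998
1.6 [0.52134526 0.14930753 0.12785577] [-3.14538820e-04  8.02488080e-01  5.96659476e-01 -3.20193138e-03]
[0.065 0.071 0.071 0.072 0.074 0.075 0.077 0.078 0.078 0.078 0.078 0.078
 0.079 0.079 0.079 0.079 0.079 0.079 0.08  0.08  0.081 0.081 0.082 0.084
 0.085 0.085 0.085 0.085 0.086 0.086]
49 [[-0.02  -0.046 -0.063]
 [-0.007 -0.054 -0.057]
 [-0.005 -0.051 -0.057]
 [-0.023 -0.047 -0.056]
 [-0.004 -0.055 -0.054]
 [-0.01  -0.057 -0.053]
 [-0.022 -0.053 -0.051]
 [-0.024 -0.049 -0.05 ]
 [-0.006 -0.054 -0.05 ]
 [-0.014 -0.058 -0.05 ]
 [-0.016 -0.057 -0.05 ]
 [-0.021 -0.055 -0.049]]
[[ 0.012  0.04  -0.061]
 [ 0.011  0.04  -0.061]
 [ 0.007  0.041 -0.061]
 [ 0.008  0.041 -0.06 ]
 [ 0.01   0.04  -0.06 ]
 [ 0.012  0.039 -0.06 ]
 [-0.006 -0.045 -0.06 ]
 [ 0.017  0.038 -0.06 ]]
```

View pics/wr1.png

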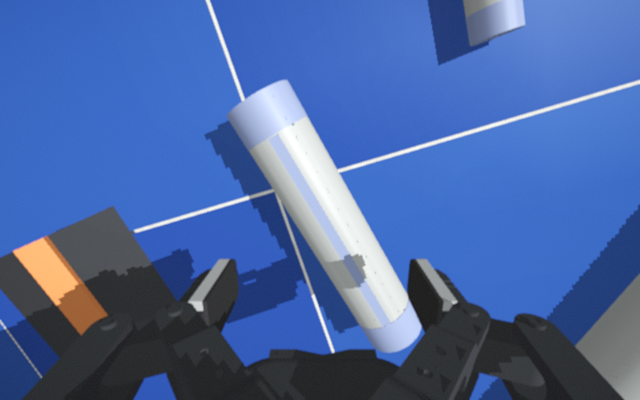

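View pics/side1.png

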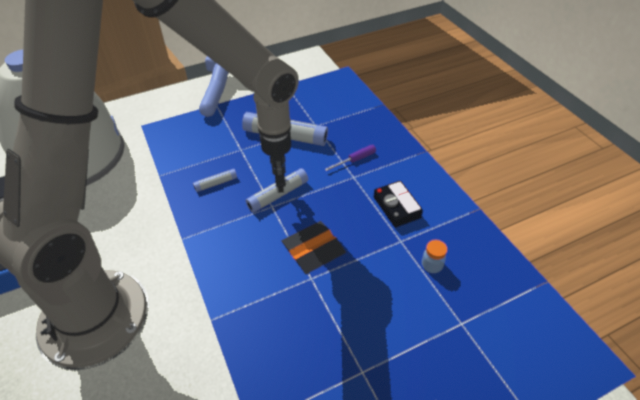

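```bash
python3 -m creep '[[[0,0,0,0.006,-0.004,0,0.0854],[0,0,0,0.005,-0.004,0,0.0854],[0,0,0,0,0,0.01,0.0854],[0,0,0,0,0,0.015,0.0854],[0,0,0,0,0,0.01,0.0854]]]'
python3 - <<'E'
from meas import *
o=get_obs(); print(o['t'],o['eef_pos'],o['tool_rot'])
d=save('wr2','wrist'); C=cloud(d); c=d['color'].astype(int)
m=(C[...,2]>.03)&(C[...,2]<.05)&(C[...,1]<.23)&(c[...,0]>90); P=C[m][:,:2]
print(m.sum(), cv2.minAreaRect((P*1000).astype(np.float32)))
mm=m&(C[...,2]>.038); Q=C[mm][:,:2]; print(cv2.fitLine(Q.astype(np.float32),cv2.DIST_HUBER,0,.01,.01).ravel())
E
```

```text
t: 2.12
eef_pos: [0.5172, 0.1727, 0.0981]
tool_rot: [-0.001, 0.799, 0.601, 0.004]
contact_force: [-0.6, 0.9, 0.7]
gripper_width: 1.0
2.1167 [0.51720534 0.17268466 0.09811994] [-5.64280641e-04  7.99016222e-01  6.01298444e-01  3.59726581e-03]
18565 ((507.12860107421875, 160.25485229492188), (167.01324462890625, 84.42671966552734), 35.59591293334961)
[0.9750923  0.22179954 0.49841022 0.15369894]
```

View pics/wr2.png

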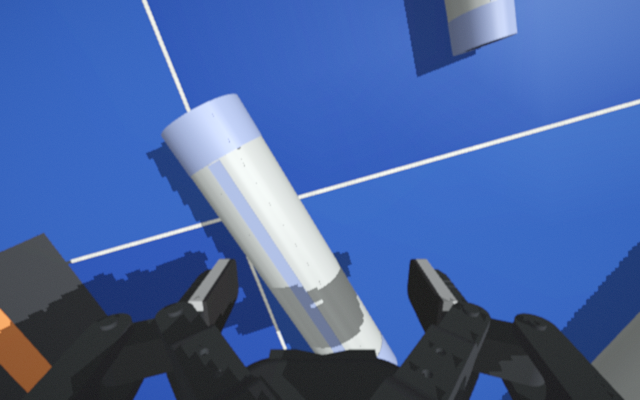

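```bash
python3 -c "
from h import *
o=get_obs();print(o['t'],o['eef_pos'],o['joint_vel'].round(3))"
python3 -m creep '[[[0,0,0,-0.005,0.002,0,0.0854],[0,0,0,-0.005,0.002,0,0.0854],[0,0,0,0,0,0,0.0854],[0,0,0,0,0,0,0.0854],[0,0,0,0,0,0,0.0854]]]'
```

```text
2.1667 [0.5163879  0.17255372 0.09657169] [ 0.003 -0.017  0.011  0.003  0.009  0.06  -0.006]
t: 2.58
eef_pos: [0.5171, 0.1609, 0.0964]
tool_rot: [-0.001, 0.799, 0.602, 0.002]
contact_force: [-0.0, 0.2, 0.1]
gripper_width: 1.002
```

```bash
python3 -m creep '[[[0,0,0,-0.002,0,0.01,0.0854],[0,0,0,0,0,0.01,0.0854],[0,0,0,0,0,0,0.0854],[0,0,0.08,0,0,0,0.0854],[0,0,0.08,0,0,0,0.0854],[0,0,0.06,0,0,0,0.0854],[0,0,0.03,0,0,0,0.0854],[0,0,0,0,0,0,0.0854]]]'
python3 - <<'E'
from meas import *
o=get_obs(); print(o['t'],o['eef_pos'],o['tool_rot'], np.degrees(2*np.arctan2(o['tool_rot'][2],o['tool_rot'][1])))
d=save('wr3','wrist'); C=cloud(d); c=d['color'].astype(int)
m=(C[...,2]>.037)&(C[...,2]<.045)&(C[...,1]<.23)&(c[...,0]>90); P=C[m][:,:2]
print(m.sum(),cv2.fitLine(P.astype(np.float32),cv2.DIST_HUBER,0,.01,.01).ravel())
E
```

```text
t: 3.25
eef_pos: [0.5163, 0.1583, 0.0729]
tool_rot: [-0.001, 0.87, 0.492, 0.001]
contact_force: [-0.1, 0.4, -0.5]
gripper_width: 0.998
3.25 [0.51633288 0.15830923 0.07285302] [-0.00127728  0.87043188  0.49228613  0.00103423] 58.98199421092663
14400 [0.9704541  0.24128574 0.4771412  0.14933677]
```

View pics/wr3.png

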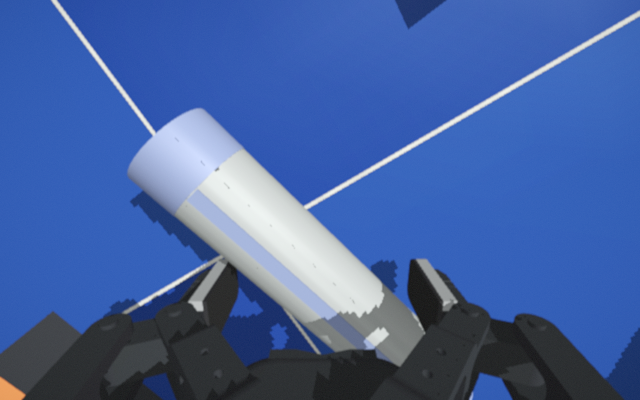

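```bash
python3 -m creep '[[[0,0,0.04,0,0,0,0.0854],[0,0,0.04,0,0,0,0.0854],[0,0,0.04,0,0,0,0.0854],[0,0,0.04,0,0,0,0.0854],[0,0,0.03,0,0,0,0.0854],[0,0,0.03,0,0,0,0.0854],[0,0,0,0,0,0,0.0854]]]'
cat > wl.py <<'E'
from meas import *
import sys
o=get_obs(); print(o['t'],o['eef_pos'],'tool ang', np.degrees(2*np.arctan2(o['tool_rot'][2],o['tool_rot'][1])))
d=save(sys.argv[1],'wrist'); C=cloud(d); c=d['color'].astype(int)
m=(C[...,2]>.037)&(C[...,2]<.045)&(C[...,1]<.23)&(c[...,0]>90); P=C[m][:,:2]
l=cv2.fitLine(P.astype(np.float32),cv2.DIST_HUBER,0,.01,.01).ravel(); print(m.sum(),np.degrees(np.arctan(l[1]/l[0])),l)
E
python3 wl.py wr4
```

```text
t: 3.88
eef_pos: [0.5164, 0.1584, 0.0725]
tool_rot: [-0.001, 0.919, 0.394, 0.001]
contact_force: [0.2, -0.4, 0.3]
gripper_width: 0.996
3.8833 [0.51635782 0.15841195 0.07250217] tool ang 46.461739723729615
14607 6.2165256 [0.99411976 0.10828609 0.4853005  0.15598494]
```

View pics/wr4.png

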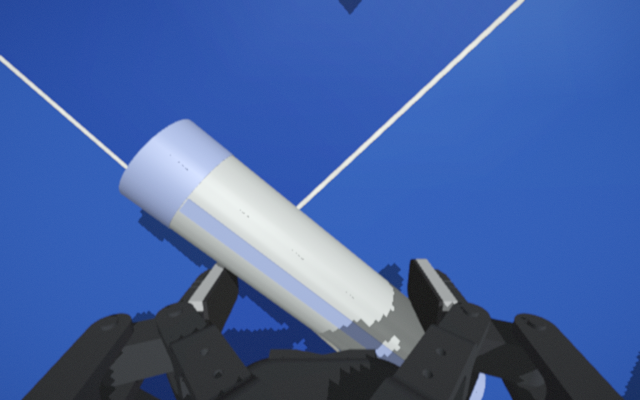

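```bash
python3 -m creep '[[[0,0,0.03,0,0,0,0.0854],[0,0,0.025,0,0,0,0.0854],[0,0,0,0,0,0,0.0854],[0,0,-0.04,0,0,0,0.0854],[0,0,-0.04,0,0,0,0.0854],[0,0,0,0,0,0,0.0854]]]'
python3 wl.py wr5
```

```text
t: 4.43
eef_pos: [0.5163, 0.1584, 0.0724]
tool_rot: [-0.001, 0.914, 0.406, 0.001]
contact_force: [-0.1, 1.2, -0.2]
gripper_width: 1.0
4.4333 [0.51626492 0.15844923 0.07239448] tool ang 47.920479011228316
14456 4.287865 [0.99720097 0.07476753 0.481551   0.15723081]
```

```bash
python3 -m creep '[[[0,0,0,0,0,-0.02,0.0854],[0,0,0,0,0,-0.025,0.0854],[0,0,0,0,0,-0.025,0.0854],[0,0,0.115,0.005,-0.004,-0.01,0.0854],[0,0,0.115,0.005,-0.004,0,0.0854],[0,0,0.115,0.005,-0.005,0,0.0854],[0,0,0.115,0.004,-0.005,0,0.0854],[0,0,0.115,0,-0.006,0,0.0854],[0,0,0.115,0,-0.006,0,0.0854],[0,0,0,0,0,0,0.0854]]]'
python3 - <<'E'
from meas import *
o=get_obs(); print(o['t'],o['eef_pos'],'tool ang', np.degrees(2*np.arctan2(o['tool_rot'][2],o['tool_rot'][1])))
d=save('top2','top'); s=save('side2','side')
d=save('wr6','wrist')
E
```

```text
t: 5.32
eef_pos: [0.5169, 0.1962, 0.1567]
tool_rot: [-0.003, 0.999, 0.047, -0.0]
contact_force: [0.0, 0.3, -0.4]
gripper_width: 0.993
5.3167 [0.51688536 0.19623542 0.15670758] tool ang 5.432835176993841
```

View pics/top2.png

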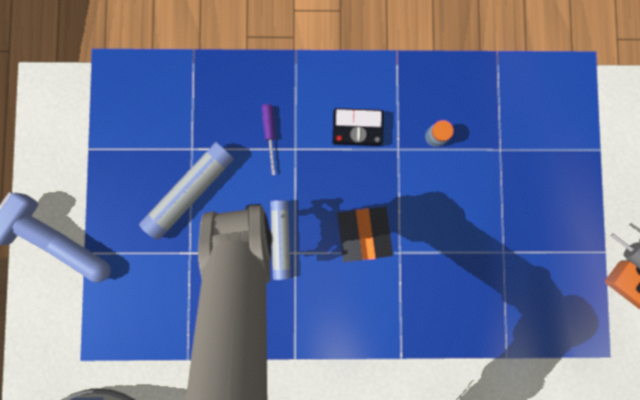

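View pics/wr6.png

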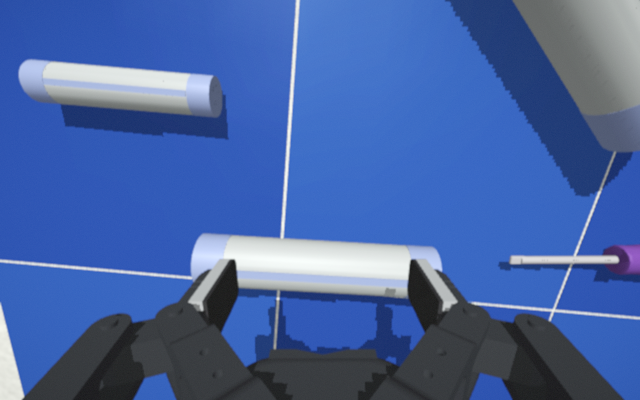

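View pics/side2.png

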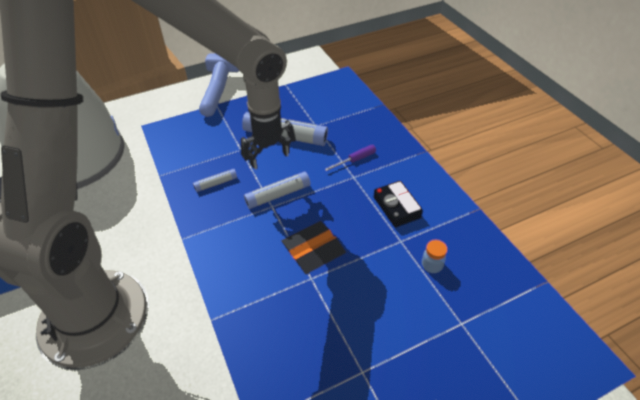

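```bash
python3 - <<'E'
from meas import *
d=dict(np.load('wr6.npz')); C=cloud(d); c=d['color'].astype(int)
R,t,f=cal(d); print('wcam',-R.T@t,R[2])
m=np.zeros((400,640),bool); m[225:310,180:450]=True
m&=(C[...,2]>.037)&(C[...,2]<.046)&(c[...,0]>90); P=C[m][:,:2]
l=cv2.fitLine(P.astype(np.float32),cv2.DIST_HUBER,0,.01,.01).ravel(); print(m.sum(),np.degrees(np.arctan(l[1]/l[0])),l, P.min(0),P.max(0))
d=dict(np.load('top2.npz')); P,m=pole(d,(268,192,310,290)); print('pole',cv2.minAreaRect((P*1000).astype(np.float32)))
s=dict(np.load('side2.npz'));C=cloud(s);c=s['color'].astype(int)
m=np.zeros((400,640),bool); m[170:212,242:314]=True
m&=(C[...,2]>.02)&(C[...,2]<.046)&(c[...,0]>90); P=C[m]; print(m.sum(),P.min(0),P.max(0),P.mean(0), cv2.fitLine(P[P[:,2]>.034][:,:2].astype(np.float32),cv2.DIST_HUBER,0,.01,.01).ravel())
E
```

```text
wcam [0.50941748 0.26796856 0.22658903] [ 0.02962174 -0.28917721 -0.95681717]
4318 1.3856909 [0.9997076  0.02418251 0.51270115 0.1582822 ] [0.42581658 0.14489224] [0.58519563 0.17072873]
pole ((517.2716674804688, 161.62217712402344), (185.59788513183594, 38.12468338012695), 2.27287220954895)
744 [0.42564561 0.13129551 0.02002855] [0.60726749 0.17547313 0.04243867] [0.51470429 0.14775553 0.03344314] [0.9989928  0.04487073 0.51267785 0.15223795]
```

```bash
python3 -m creep '[[[0,0,0.03,0,-0.005,0.01,0.0854],[0,0,0.025,0,-0.004,0.015,0.0854],[0,0,0,0,0,0.02,0.0854],[0,0,0,0,0,0.02,0.0854],[0,0,0,0,0,0.014,0.0854],[0,0,0,0,0,0,0.0854],[0,0,0,0,0,0,0.0854]]]'
python3 - <<'E'
from meas import *
o=get_obs(); print(o['t'],o['eef_pos'],'tool ang', np.degrees(2*np.arctan2(o['tool_rot'][2],o['tool_rot'][1])))
save('side3','side')
d=save('top3','top'); P,m=pole(d,(268,192,310,290)); print('pole',cv2.minAreaRect((P*1000).astype(np.float32)))
d=save('wr7','wrist')
E
```

```text
t: 6.05
eef_pos: [0.517, 0.2025, 0.0722]
tool_rot: [-0.003, 1.0, 0.021, -0.0]
contact_force: [0.5, -1.1, 0.4]
gripper_width: 1.0
6.05 [0.5169546  0.20249963 0.07215681] tool ang 2.4505550966903744
pole ((505.4084777832031, 160.83392333984375), (161.77508544921875, 36.43705368041992), 1.9139156341552734)
```

View pics/wr7.png

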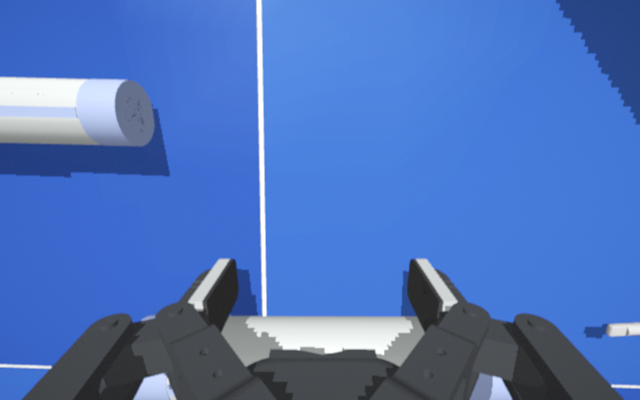

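```bash
python3 -m creep '[[[0,0,0,0,0.002,0,0.0854],[0,0,0,0,0.003,0,0.0854],[0,0,0,0,0.003,0,0.0854],[0,0,0,0,0.003,0,0.0854],[0,0,0,0,0.003,0,0.0854],[0,0,0,0,0.003,0,0.0854],[0,0,0,0,0.003,0,0.0854],[0,0,0,0,0.003,0,0.0854],[0,0,0,0,0.003,0,0.0854],[0,0,0,0,0.003,0,0.0854],[0,0,0,0,0.003,0,0.0854],[0,0,0,0,0.003,0,0.0854]]]'
cat > look.py <<'E'
from meas import *
import sys
n=sys.argv[1]
o=get_obs(); print(o['t'],o['eef_pos'],'tool ang', np.degrees(2*np.arctan2(o['tool_rot'][2],o['tool_rot'][1])),o['contact_force'].round(1))
d=save('top'+n,'top'); s=save('side'+n,'side'); 
v=np.vstack([d['color'][150:300,200:440],s['color'][130:280,200:440]])[:,:,::-1]; cv2.imwrite(f'pics/b{n}.png',cv2.resize(v,None,fx=2,fy=2,interpolation=cv2.INTER_CUBIC))
E
python3 look.py 4
```

```text
t: 7.2
eef_pos: [0.5212, 0.1653, 0.0768]
tool_rot: [-0.006, 1.0, 0.022, 0.004]
contact_force: [0.8, 1.1, 0.1]
gripper_width: 1.002
7.2 [0.52121045 0.1653039  0.07677743] tool ang 2.465891968550879 [0.8 1.1 0.1]
```

View pics/b4.png

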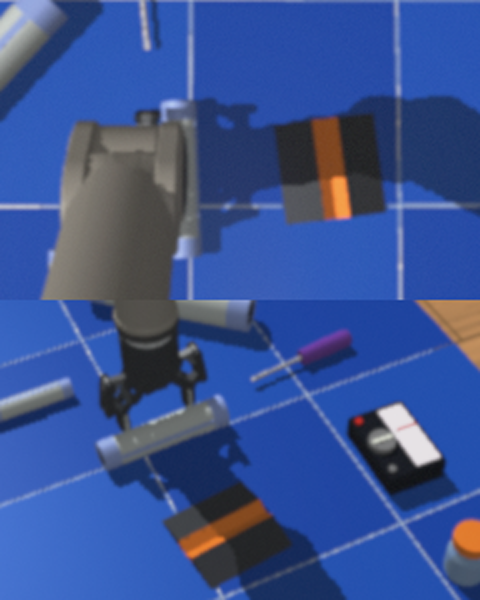

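```bash
python3 -m creep '[[[0,0,0,-0.0002,0.003,0.0004,0.0854],[0,0,0,-0.0002,0.003,0.0004,0.0854],[0,0,0,-0.0002,0.003,0.0004,0.0854],[0,0,0,-0.0002,0.003,0.0004,0.0854],[0,0,0,-0.0002,0.003,0.0004,0.0854],[0,0,0,-0.0002,0.003,0.0004,0.0854],[0,0,0,-0.0002,0.003,0.0004,0.0854],[0,0,0,-0.0002,0.003,0.0004,0.0854],[0,0,0,-0.0002,0.003,0.0004,0.0854],[0,0,0,-0.0002,0.003,0.0004,0.0854],[0,0,0,-0.0002,0.003,0.0004,0.0854],[0,0,0,-0.0002,0.003,0.0004,0.0854]]]'
python3 look.py 5
```

```text
t: 8.3
eef_pos: [0.5203, 0.126, 0.0709]
tool_rot: [-0.006, 1.0, 0.022, 0.004]
contact_force: [-0.5, -0.5, 0.1]
gripper_width: 0.992
8.3 [0.52028771 0.12595563 0.07094312] tool ang 2.488171008761098 [-0.5 -0.5  0.1]
```

View pics/b5.png

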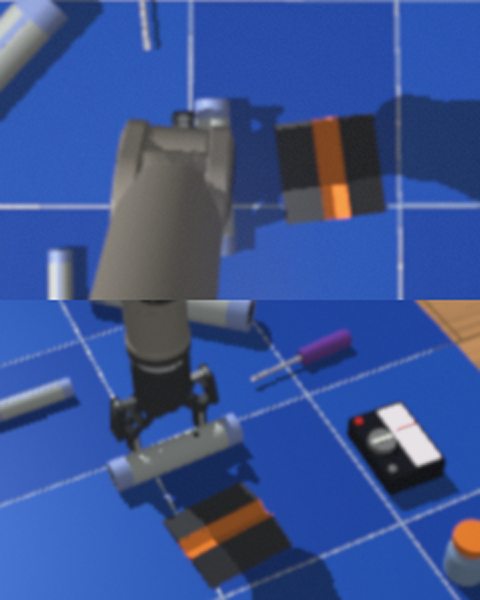

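```bash
cat > sp.py <<'E'
from meas import *
import sys
def run(n,y0,y1,zmin=.03):
    # side view: bright pole pixels -> depth points; fit along-axis and extents
    s=dict(np.load(f'side{n}.npz'));C=cloud(s);c=s['color'].astype(int)
    m=(C[...,2]>zmin)&(C[...,2]<.06)&(C[...,1]>y0)&(C[...,1]<y1)&(C[...,0]>.38)&(C[...,0]<.66)&(c[...,0]>85)&(c.max(-1)-c[...,0]<90)
    m=m.astype(np.uint8); k,l,st,_=cv2.connectedComponentsWithStats(m); j=1+np.argmax(st[1:,4]); m=l==j
    P=C[m]; L=cv2.fitLine(P[:,:2].astype(np.float32),cv2.DIST_HUBER,0,.01,.01).ravel()
    a=L[:2]*np.sign(L[0]); pr=P[:,:2]@a; print('side n',m.sum(),'ang',np.degrees(np.arctan2(a[1],a[0])),'mean',P.mean(0),'zmax',np.percentile(P[:,2],95),'x ext',P[:,0].min(),P[:,0].max())
    vis=s['color'].copy(); vis[m]=[255,0,0]; cv2.imwrite(f'pics/sp{n}.png',cv2.resize(vis[130:280,200:440,::-1],None,fx=3,fy=3))
run(sys.argv[1],float(sys.argv[2]),float(sys.argv[3]))
E
python3 sp.py 2 .1 .2; python3 sp.py 4 .06 .17;  python3 sp.py 5 .03 .13
```

```text
side n 566 ang 1.9745085 mean [0.51381178 0.15062691 0.03597044] zmax 0.040187644294345286 x ext 0.4256456051812161 0.6055272513083131
side n 537 ang 1.3051003 mean [0.50677882 0.12464405 0.03591512] zmax 0.040419642241151216 x ext 0.4271802484230913 0.5911701024809292
side n 605 ang 3.0391486 mean [0.51481162 0.08567791 0.03593372] zmax 0.039817504784174486 x ext 0.4283560577889026 0.6111051669017833
```

```bash
python3 -m creep '[[[0,0,0,-0.0002,0.003,0.0001,0.0854],[0,0,0,-0.0002,0.003,0.0001,0.0854],[0,0,0,-0.0002,0.003,0.0001,0.0854],[0,0,0,-0.0002,0.003,0.0001,0.0854],[0,0,0,-0.0002,0.003,0.0001,0.0854],[0,0,0,-0.0002,0.003,0.0001,0.0854],[0,0,0,-0.0002,0.003,0.0002,0.0854],[0,0,0,-0.0002,0.003,0.0002,0.0854],[0,0,0,-0.0002,0.003,0.0002,0.0854],[0,0,0,-0.0002,0.003,0.0002,0.0854],[0,0,0,-0.0002,0.003,0.0002,0.0854],[0,0,0,-0.0002,0.003,0.0002,0.0854],[0,0,0,-0.0002,0.003,0.0002,0.0854],[0,0,0,-0.0002,0.003,0.0002,0.0854],[0,0,0,-0.0002,0.003,0.0002,0.0854]]]'
python3 look.py 6; python3 sp.py 6 -.03 .08
```

```text
t: 9.65
eef_pos: [0.5192, 0.0766, 0.0678]
tool_rot: [-0.006, 1.0, 0.022, 0.004]
contact_force: [-0.1, -0.1, -0.1]
gripper_width: 1.0
9.65 [0.51920161 0.07655195 0.06777575] tool ang 2.4971183081140937 [-0.1 -0.1 -0.1]
side n 663 ang 2.6918342 mean [0.51832993 0.03633279 0.03608916] zmax 0.040432919309717236 x ext 0.4303751402495167 0.6116275850646072
```

View pics/b6.png

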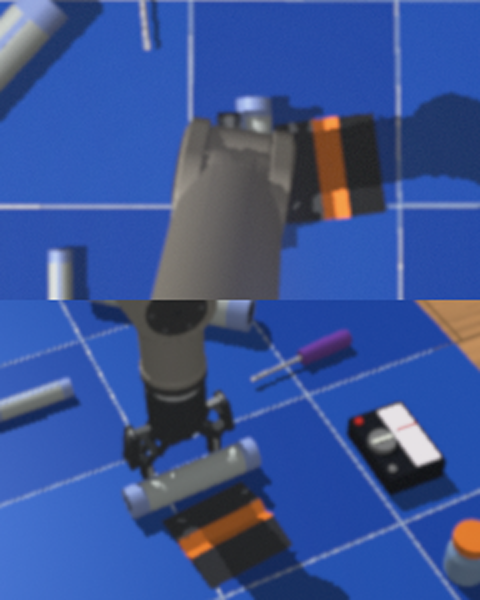

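```bash
python3 -m creep '[[[0,0,0,-0.0002,0.003,-0.0006,0.0854],[0,0,0,-0.0002,0.003,-0.0006,0.0854],[0,0,0,-0.0002,0.003,-0.0006,0.0854],[0,0,-0.004,-0.0002,0.003,-0.0006,0.0854],[0,0,-0.004,-0.0002,0.003,-0.0006,0.0854],[0,0,-0.004,-0.0002,0.003,-0.0006,0.0854],[0,0,-0.005,-0.0002,0.003,-0.0006,0.0854],[0,0,-0.005,-0.0002,0.003,-0.0006,0.0854],[0,0,-0.005,-0.0002,0.003,-0.0006,0.0854],[0,0,-0.005,-0.0002,0.003,-0.0006,0.0854],[0,0,-0.005,-0.0002,0.003,-0.0006,0.0854]]]'
python3 look.py 7; python3 sp.py 7 -.07 .04
```

```text
t: 10.67
eef_pos: [0.5188, 0.0427, 0.0749]
tool_rot: [-0.007, 0.999, 0.043, 0.004]
contact_force: [-0.4, 3.2, 1.0]
gripper_width: 1.001
10.6667 [0.5188485  0.0427448  0.07494308] tool ang 4.941785844213659 [-0.4  3.2  1. ]
side n 764 ang 3.9467504 mean [0.52073181 0.00355708 0.03823293] zmax 0.042749309000815534 x ext 0.4317642236206699 0.6139992333298286
```

View pics/b7.png

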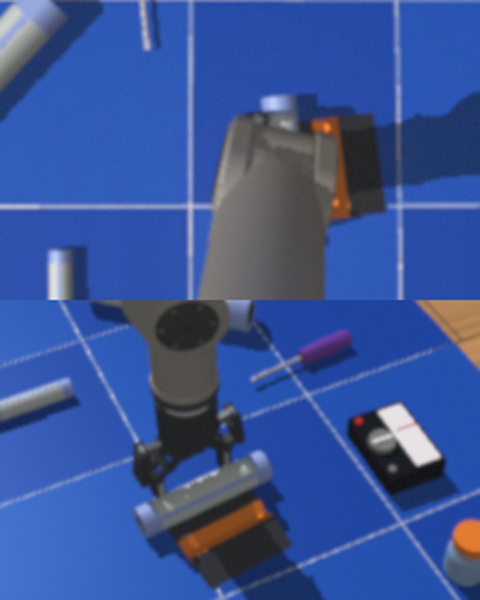

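```bash
python3 -m creep '[[[0,0,-0.005,-0.0002,0.003,-0.0005,0.0854],[0,0,-0.005,-0.0002,0.003,-0.0005,0.0854],[0,0,-0.005,-0.0002,0.003,-0.0005,0.0854],[0,0,-0.005,-0.0002,0.003,-0.0005,0.0854],[0,0,-0.005,-0.0003,0.003,-0.0005,0.0854],[0,0,-0.005,-0.0003,0.003,-0.0004,0.0854],[0,0,-0.003,-0.0003,0.003,-0.0003,0.0854],[0,0,0,-0.0003,0.003,-0.0003,0.0854],[0,0,0,-0.0003,0.003,-0.0002,0.0854]]]'
python3 look.py 8; python3 sp.py 8 -.10 .01
```

```text
t: 11.52
eef_pos: [0.5193, 0.0139, 0.0786]
tool_rot: [-0.008, 0.998, 0.062, 0.004]
contact_force: [-0.2, 3.1, 1.2]
gripper_width: 1.001
11.5167 [0.51932995 0.01390774 0.07856605] tool ang 7.081697249006335 [-0.2  3.1  1.2]
side n 928 ang 7.1433253 mean [ 0.52495584 -0.02679199  0.04395222] zmax 0.0500174856505966 x ext 0.43519652621029764 0.6170623827046077
```

View pics/b8.png

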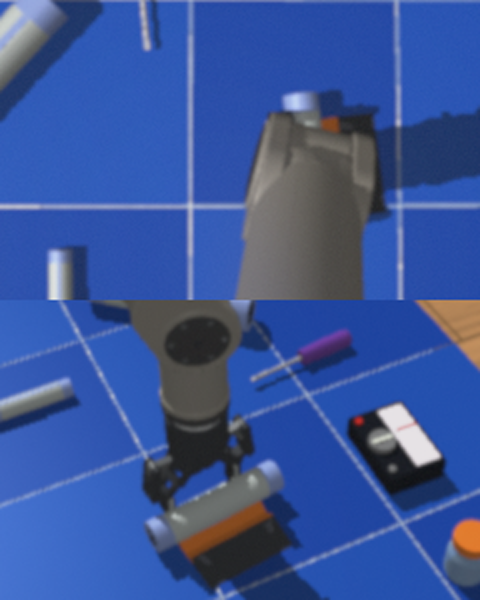

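```bash
python3 -m creep '[[[0,0,0,-0.0002,0.0022,-0.0003,0.0854],[0,0,0,-0.0002,0.0022,-0.0003,0.0854],[0,0,0,-0.0002,0.0022,-0.0003,0.0854],[0,0,0,-0.0002,0.0022,-0.0003,0.0854],[0,0,0,-0.0002,0.0022,-0.0003,0.0854],[0,0,0,0,0,0,0.0854],[0,0,0,0,0,0,0.0854],[0,0,0,0,0,0,0.0854]]]'
python3 look.py 9; python3 sp.py 9 -.12 .00
```

```text
t: 12.28
eef_pos: [0.5195, -0.0015, 0.0797]
tool_rot: [-0.006, 0.998, 0.06, 0.004]
contact_force: [-0.2, 0.2, 0.1]
gripper_width: 1.004
12.2833 [ 0.51947344 -0.00154221  0.07966229] tool ang 6.9064001887335476 [-0.2  0.2  0.1]
side n 886 ang 6.8451214 mean [ 0.52823125 -0.05107309  0.0407527 ] zmax 0.04610972728719451 x ext 0.43802490253352183 0.6188161576001314
```

View pics/b9.png

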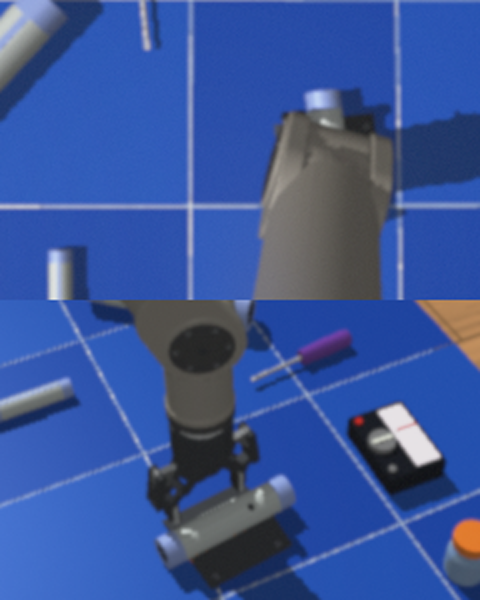

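```bash
python3 -m creep '[[[0,0,0,0,-0.008,0,0.0854],[0,0,0,0,-0.015,0,0.0854],[0,0,0,0,-0.02,-0.01,0.0854],[0,0,0,0,-0.02,-0.02,0.0854],[0,0,0,0,-0.02,-0.03,0.0854],[0,0,0,0,-0.025,-0.03,0.0854],[0,0,0,0,-0.025,-0.03,0.0854],[0,0,0,0,-0.025,-0.01,0.0854],[0,0,0,0,-0.02,0,0.0854],[0,0,0,0,-0.01,0,0.0854],[0,0,0,0,0,0,0.0854],[0,0,0,0,0,0,0.0854],[0,0,0,0,0,0,0.0854]]]'
python3 look.py 10; python3 sp.py 10 -.12 .00
python3 - <<'E'
from meas import *
d=dict(np.load('top10.npz'));
P,m=pole(d,(345,195,392,275),.026); print('pole',cv2.minAreaRect((P*1000).astype(np.float32)))
c=d['color']; 
cv2.imwrite('pics/t10.png',cv2.resize(c[180:290,300:440,::-1],None,fx=5,fy=5,interpolation=cv2.INTER_CUBIC))
E
```

```text
t: 13.47
eef_pos: [0.4915, 0.1973, 0.2157]
tool_rot: [-0.006, 0.998, 0.061, 0.001]
contact_force: [-0.2, -0.6, 0.4]
gripper_width: 0.999
13.4667 [0.49149834 0.19731417 0.21569652] tool ang 7.017788141224004 [-0.2 -0.6  0.4]
side n 884 ang 6.7844596 mean [ 0.5271812  -0.05087347  0.04100264] zmax 0.046429990625475766 x ext 0.4385646049705698 0.6199031499615788
pole ((529.2484130859375, -40.00983810424805), (186.93663024902344, 39.22080612182617), 6.938961029052734)
```

View pics/t10.png

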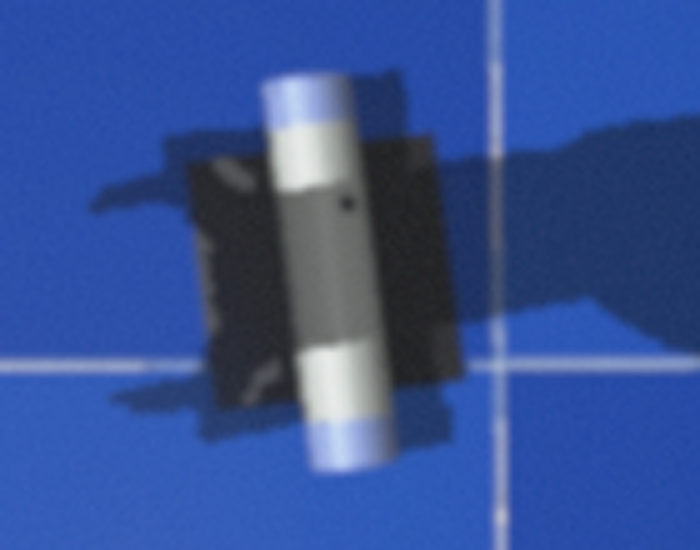

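View pics/b10.png

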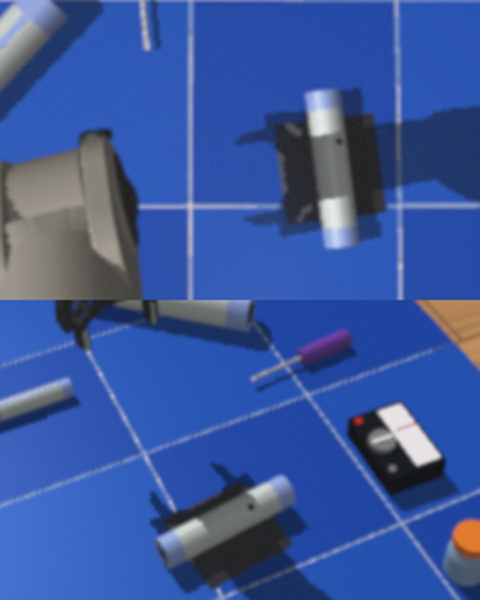

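Pole seated: top view shows it at about 6.9°, parallel to the groove, with the same overhang at both ends to about 1–2 mm. Now a pause to check that it lies still.

```bash
python3 -m creep '[[[0,0,0,0,-0.01,-0.01,0.0854],[0,0,0,0,0,0,0.0854],[0,0,0,0,0,0,0.0854],[0,0,0,0,0,0,0.0854],[0,0,0,0,0,0,0.0854],[0,0,0,0,0,0,0.0854]]]'
python3 look.py 11; python3 sp.py 11 -.12 .00
python3 - <<'E'
from meas import *
a=dict(np.load('top0.npz'));d=dict(np.load('top11.npz'))
P,m=pole(d,(345,195,392,275),.026); print('pole',cv2.minAreaRect((P*1000).astype(np.float32)))
for n,(u0,v0,u1,v1) in dict(driver=(258,98,285,180),meter=(325,100,390,150),jar=(420,115,460,150)).items():
    print(n,'mean diff',np.abs(a['color'][v0:v1,u0:u1].astype(int)-d['color'][v0:v1,u0:u1]).mean())
E
```

```text
t: 14.07
eef_pos: [0.4908, 0.1984, 0.2231]
tool_rot: [-0.003, 0.998, 0.055, -0.001]
contact_force: [-0.9, 0.0, 0.7]
gripper_width: 1.001
14.0667 [0.49075015 0.19843336 0.22311128] tool ang 6.3076961975504995 [-0.9  0.   0.7]
side n 895 ang 8.167716 mean [ 0.52692291 -0.05105778  0.04076637] zmax 0.04654874661191005 x ext 0.4382231334150375 0.6202612242184412
pole ((529.2484130859375, -40.00983810424805), (186.93663024902344, 39.22080612182617), 6.938961029052734)
driver mean diff 1.224781692261367
meter mean diff 1.1867692307692308
jar mean diff 1.135952380952381
```

```bash
python3 -c "
from station import hand_in
print(hand_in())"
```

```text
the job is handed in; nothing more can be done
None
```

The middle-sized pole is lying still in the bottom of the V-groove, and I handed the job in at about 14 s of the 48 s allowed. `hand_in()` reports no verdict.

**What I did:**
- I first turned the pole about 12° on the mat with the open fingers bearing on opposite sides, without gripping. Rolled as it lay, it would have ended too far to one side of the cradle.
- I then rolled it about 0.2 m with both fingertips pushing its side, up the ramp and over the crest at about 2 mm per row. It dropped into the groove on its own.
- I backed the arm off and raised it clear.

**Last checks:**
- **Seating:** the top of the pole reads about 46 mm up, as expected when seated.
- **Centring:** in the top view the pole centre is at (0.529, -0.040) m against (0.530, -0.0425) m for the cradle. The overhang is equal at both ends to about 2 mm.
- **Stillness:** two top views 0.6 s apart gave identical measurements.
- **Bystanders:** the meter, screwdriver and jar look unchanged from the start. The highest outside force I read on the tool, at the ends of the moves, was about 3 N.

**Disagreement:** in the last look the side-view angle read 8.2°, against 6.8° just before and a steady 6.9° from the top view. I took that as depth noise, since the top view had not changed.

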